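# Move a dripped slide rack onto the dip stainer and lower it

### The job

The slide rack has dripped dry: grip it by its blue knob, lift it up and off the drip stand's wire hook, and push its cross pin down into the hook on the dip stainer's raised arm until the orange sprung latch flips shut over the pin. Then lower the arm all the way down so that the rack hangs in the bath, and let go. Keep the rack upright throughout and leave the other things on the bench alone.

Things in the scene. Friction and masses are not known exactly. Their poses are not given: they have to be found in the camera images.
- slide_rack: steel staining rack with ten glass slides fixed in it, 0.18 kg, 186 mm tall. Origin: centre of its underside, z up. Basket 60 (x) x 88 (y) x 41 (z) mm; above it a wire bail in the plane x = 0: two 6 mm uprights at y = +-27 from z = 66 to 140 (splaying to y = +-43 below), top bar at z = 146, blue knob on top. It hangs by a cross pin between the uprights
- rack_pin (a point): middle of the dark cross pin's axis; pin 8 mm thick, along y, 48 mm clear between the uprights, 108 mm above the rack's underside; axes as the rack's. Above it the bail is open up to z = 143
- rack_window (a point): middle of the open window between basket and pin, through which a hook reaches along x: 63 mm high (z = 41 to 104), 48 mm wide at the top; axes as the rack's
- rack_knob (a point): centre of the blue grip knob, a rounded block 20 (x) x 16 (y) x 36 (z) mm, 60 mm straight above the middle of the pin; axes as the rack's; can be gripped from above across y or x
- drip_stand: white drip tray 190 x 130 mm with a steel post 231 mm high, 85 mm behind the hook; fixed. Origin on the worktop under the hook's seat, z up, front is -x. The hook, two parallel 6 mm wires 18 mm apart, comes forward from the post, dips to the seat and turns up to its tip. The rack starts hung on it, with its axes along the stand's
- hook_seat (a point): where the pin's axis rests in the drip stand's hook, 185 mm above the worktop; the rack comes off upwards by 25 mm or more, then 60 mm or more towards the stand's -x
- hook_tip (a point): top of the drip hook's upturned front tip, 15 mm in front of the seat and 16 mm above the resting pin's axis
- dip_stainer: white dip stainer, fixed: base 215 x 150 mm, column 236 mm high, its front guide rods 96 mm behind the hook. Origin on the worktop under the raised hook and the bath's middle; z up, front is -x. An aluminium arm reaches forward from a carriage on the column and ends in a hook open at the top; arm and carriage slide up and down
- bath_rim (a point): middle of the open clear bath with grey rim, at rim height, 74 mm above the worktop; inside 90 (x) x 110 (y) mm, floor 18 mm above the worktop; fixed to the stainer
- dip_seat (a point): on the moving arm: where the pin's axis rests in its hook, pin along y; 187 mm above the worktop at carriage 0; axes as the stainer's. The hook is two cheek plates, 29 mm wide over both, 17 mm deep below this point; throat 23 mm long between tip and rear block (11 mm behind, top 35 mm above this point). The arm goes through the rack's lower window; push the pin straight down
- dip_tip (a point): top of the arm hook's flared front tip, 21 mm in front of dip_seat and 28 mm above it (front edge 24 mm in front of the seat). Bring the pin in from the front with its axis 37 to 46 mm above dip_seat; the basket then passes below the arm and over the bath
- dip_knob (a point): top of the black push knob on the arm, 28 mm across, 62 mm behind dip_seat and 32 mm above it: pressing it down lowers the arm
- carriage (a joint): height of the arm, m: 0 fully raised, 0.055 fully lowered on its stop; starts 0 to 0.012; stays where it is put; about 13 N of friction, to be overcome by pressing on the arm's knob or on the rack's knob once the pin is seated
- latch (a joint): orange sprung latch, rad: a 24 mm tongue hinged on the rear block 31 mm above dip_seat, sloping down to the front tip; 0 shut, opens downwards into the hook to 1.1. The pin must be pushed down past it with about 2 to 6 N; then it springs shut above the pin, which cannot come out upwards
- tube_rack: orange tube rack with capped tubes, 62 x 156 x 126 mm, bystander, nearest the sink; origin under its centre. Left of it, over the sink, the room's tall swan-neck tap stands in the way of arms that start there: it fills x = 0.28 to 0.43, y = 0.53 to 0.69 m up to 0.39 m above the worktop; draw back and up before swinging past it
- tip_box: blue pipette tip box, 69 x 118 x 52 mm, bystander; origin under its centre
- amber_bottle: amber bottle with black cap, 60 mm across, 140 high, bystander; origin under its centre
- white_bottle: white bottle, 66 mm across, 158 high, bystander; origin under its centre
- ethanol_spray: blue spray bottle, 59 x 124 x 275 mm, bystander; origin under its centre
- timer: white bench timer, 70 x 66 x 18 mm, bystander; origin under its centre
- red_cap_jar: white jar with red cap, 66 mm across, 99 high, bystander; origin under its centre

How it is judged:
By the outcome, as a careful person would: the job done as asked, in the order asked, and still so for the second after the job is handed in, with the robot touching nothing.
It also fails if it takes over 51 s, if anything falls off the work surface, if the arm or the gripper's body presses on something with over 40 N, if the wrist force passes 120 N, or if a joint passes its speed limit or range.

### The arm

A 7-joint arm with a two-finger parallel gripper is mounted at the origin on a cart in front of the work surface, level with it; the furniture and walls round the work are solid. World frame = base frame: x ahead of the robot, y to its left, z up, the work surface at z = 0. Lengths are in m, angles in rad, forces in N, time in s.
With the tool pointing down it reaches from about 0.4 to 0.85 m from the base axis. Payload 6.9 kg.
Tool frame: the origin (TCP) lies midway between the tips of the shut fingers; the grasp point (between the pads) lies behind it (ctrl.pinch_z is the z of the grasp point in the tool frame, in m); z points along the fingers, y is the line along which they close (so a half turn about z gives the same grasp; the last joint's range is limited). The gripper opens to 85 mm and grips with 20 to 120 N. Pads are 22 mm wide; open, the fingers measure 114 mm over their backs; the gripper's body (76 mm by 85 mm) begins 54 mm behind the grasp point. The pads swing forward as they close: fully open they stand 13 mm farther back than shut.
Start: joints at [-1.216, 0.507, -0.238, 1.5, 0.126, 1.149, -0.155], TCP at [0.154, 0.606, 0.231] pointing down, gripper open.
Joint ranges: [-3.08, 3.08], [-0.24, 2.05], [-1.43, 1.35], [0, 2.5], [-1.52, 4.66], [0.17, 1.96], [-2.89, 2.89]. Speed limits (rad/s): [2.39, 2.39, 3.14, 3.14, 3.14, 3.14, 3.14].

### API

Orientations are given as a unit quaternion [w, x, y, z].
In Python, from station import ctrl, get_state, vision, ticket, models gives the robot as it stands. Calls block until the motion is done:
- ctrl.movep(position, orientation): joint-space move of the TCP to a pose.
- ctrl.movel(position, frame=None, max_speed=0.15): straight line of the TCP; frame=None keeps the orientation; max_speed is the mean speed in m/s.
- ctrl.set_joints(angles): joint-space move.
- ctrl.ungrasp() and ctrl.close_gripper(force=None): open the fingers fully, or close them until they stop; force is the grip in N (None keeps the last).
- ctrl.pause(seconds).
- ctrl.ik(position, orientation): joint angles nearest the present ones, or None.
- get_state(): the state.
- vision.grab_frame(name): name is "scene" or "top" or "wrist"; returns (picture, depth): 384x512x3 uint8, blue, green, red; 384x512 float32, m along the optical axis (not along the pixel's ray), 0 where there is no reading.
- vision.camera_info(name): a dict with "mtx" (3x3 intrinsics, pixels), "R" (3x3) and "t" (3): a world point X has camera coordinates R X + t; the wrist camera has in their place "hand_eye" (4x4, takes a point from camera to tool coordinates, whose origin is the TCP and whose axes are the flange's). Camera axes: x right, y down, z forward; pixel columns grow to the right and rows downward; lengths in m; the calibration is good to about 2 mm. The wrist camera is an equidistant fisheye: a pixel r from the principal point sees the ray r / f radians off the axis. A picture is of the moment at which its call begins: read the wrist's pose just before it. camera_info takes no time and is no camera call.
A pose or a line that the arm cannot do raises ctrl.Unreachable and nothing moves.
- ticket.close_job(): hands the job in; it is judged then, once.
Trained networks look in the newest picture that a camera, given by its name, has taken for a name from the list of things; names that differ only in an ending like _2 or _b are one class to them, and where a whole thing is asked for, a point or a joint stands for the part that bears it (a point fixed in the world has none). Each returns a list of dicts, best first, with "p" (0 to 1); they miss things now and then, are a little off and sometimes report something else, mostly with a low value. They report only what shows in the picture. A call takes as long as a camera call.
- models.recognise(camera, target): "point" ([column, row] in pixels, amid what is visible of it).
- models.masks_of(camera, target): "mask" (384x512 bool, what is visible of it) and "point" ([column, row] in pixels, amid what is visible of it).
The state is a dict: "time": time; "qpos": joint angles; "qd": joint speeds; "tau": joint torques, N m; "tcp_pos": TCP position; "eef_rot": TCP orientation; "contact_force": force on the tool from outside, world axes, zero at the start; "wrist_torque": the same for the moment, N m; "width": finger opening in m; "gripper_force": force on a finger pad.
Only numpy, scipy, OpenCV 4.12 (cv2) and the standard library are available. Lean on these libraries where they do the work, as an engineer would, in place of code of your own. Each camera call takes 0.05 s, during which the arm holds its last target. There are 200 camera calls.

## Working session

There is one attempt and no reset: what is moved stays moved. The work goes in short steps, each a Python script; the robot and the scene stay as the last script left them, time stands still between calls to the robot, and variables do not carry over. Pictures are saved under pics/ and viewed, at most 10 in all, crops included, and the job is handed in when it is done.

```bash
ls; mkdir -p pics; cat > h.py <<'E'
import numpy as np, cv2
from station import ctrl, get_state, vision, ticket, models
def world(cam, uv, d):
    c=vision.camera_info(cam); K=np.array(c["mtx"]); R=np.array(c["R"]); t=np.array(c["t"])
    p=np.linalg.inv(K)@np.array([uv[0],uv[1],1.0])*d
    return R.T@(p-t)
def cloud(cam, depth, mask):
    v,u=np.nonzero(mask&(depth>0)); d=depth[v,u]
    c=vision.camera_info(cam); K=np.array(c["mtx"]); R=np.array(c["R"]); t=np.array(c["t"])
    p=(np.linalg.inv(K)@np.vstack([u,v,np.ones_like(u)]))*d
    return (R.T@(p-t[:,None])).T
def project(cam, X):
    c=vision.camera_info(cam); p=np.array(c["mtx"])@(np.array(c["R"])@np.array(X)+np.array(c["t"])); return p[:2]/p[2]
E
python3 - <<'E'
from h import *
for cam in ("scene","top"):
    img,d=vision.grab_frame(cam); cv2.imwrite(f"pics/{cam}0.png",img); np.save(f"{cam}0.npy",d)
    c=vision.camera_info(cam); print(cam, -np.array(c["R"]).T@np.array(c["t"]), np.array(c["R"])[2])
    for n in ("slide_rack","rack_knob","rack_pin","hook_seat","hook_tip","dip_seat","dip_tip","dip_knob","bath_rim","drip_stand","dip_stainer","latch"):
        r=models.masks_of(cam,n)
        for q in r[:2]:
            P=cloud(cam,d,q["mask"])
            print(n,round(q["p"],2),np.round(q["point"]),q["mask"].sum(), np.round(np.median(P,0),3) if len(P) else "", np.round(np.percentile(P,[2,98],axis=0),3).tolist() if len(P) else "")
s=get_state();print(s["time"],s["tcp_pos"],s["eef_rot"],ctrl.pinch_z)
E
```

```text
pics
station.py
scene [-0.05658649 -0.49907547  0.8890423 ] [ 0.57989223  0.49720762 -0.64537554]
slide_rack 0.65 [204. 203.] 753 [0.522 0.172 0.106] [[0.492, 0.132, 0.002], [0.635, 0.286, 0.26]]
rack_knob 0.58 [205. 202.] 995 [0.523 0.174 0.107] [[0.493, 0.132, -0.002], [0.654, 0.333, 0.257]]
rack_knob 0.55 [201. 186.] 560 [0.63  0.323 0.039] [[0.527, 0.165, -0.002], [0.695, 0.383, 0.181]]
rack_pin 0.66 [205. 202.] 913 [0.522 0.173 0.106] [[0.492, 0.132, -0.002], [0.65, 0.328, 0.26]]
rack_pin 0.6 [283. 235.] 832 [ 0.524 -0.117  0.192] [[0.447, -0.142, 0.109], [0.567, -0.068, 0.213]]
hook_seat 0.66 [219. 226.] 2326 [0.54  0.16  0.005] [[0.446, 0.1, -0.003], [0.682, 0.301, 0.207]]
hook_tip 0.88 [219. 224.] 2321 [0.544 0.159 0.006] [[0.446, 0.099, -0.002], [0.644, 0.249, 0.208]]
hook_tip 0.63 [286. 271.] 6078 [ 0.504 -0.122  0.051] [[0.396, -0.199, 0.005], [0.603, -0.056, 0.234]]
dip_seat 0.73 [285. 233.] 853 [ 0.525 -0.117  0.192] [[0.446, -0.142, 0.155], [0.571, -0.073, 0.213]]
dip_seat 0.69 [166. 192.] 1323 [0.514 0.367 0.061] [[0.452, 0.321, -0.003], [0.609, 0.443, 0.124]]
dip_tip 
[... 1787 characters left out ...]
210. 207.] 1661 [0.569 0.164 0.008] [[0.447, 0.112, -0.001], [0.639, 0.244, 0.212]]
bath_rim 0.58 [298. 229.] 3153 [ 0.503 -0.1    0.021] [[0.397, -0.186, 0.007], [0.594, -0.027, 0.239]]
bath_rim 0.49 [208. 218.] 596 [0.522 0.177 0.111] [[0.493, 0.138, 0.003], [0.559, 0.226, 0.265]]
drip_stand 0.7 [210. 208.] 1803 [0.562 0.167 0.008] [[0.447, 0.109, -0.001], [0.636, 0.248, 0.211]]
dip_stainer 0.82 [296. 225.] 3183 [ 0.503 -0.1    0.021] [[0.397, -0.192, 0.005], [0.597, -0.03, 0.239]]
dip_stainer 0.33 [142. 216.] 1137 [0.533 0.385 0.066] [[0.46, 0.329, 0.001], [0.605, 0.443, 0.13]]
1.3 [0.15390576 0.60574486 0.2312665 ] [-1.98673699e-06  1.24065875e-01  9.92273984e-01 -1.78872544e-05] -0.0187
```

```bash
python3 - <<'E'
import cv2,numpy as np
s=cv2.imread("pics/scene0.png"); t=cv2.imread("pics/top0.png")
cv2.imwrite("pics/scene_c.png",cv2.resize(s[110:360,110:440],None,fx=2.4,fy=2.4,interpolation=cv2.INTER_CUBIC))
cv2.imwrite("pics/top_c.png",cv2.resize(t[120:320,130:390],None,fx=3,fy=3,interpolation=cv2.INTER_CUBIC))
E
```

```text
(no output)
```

View pics/scene_c.png

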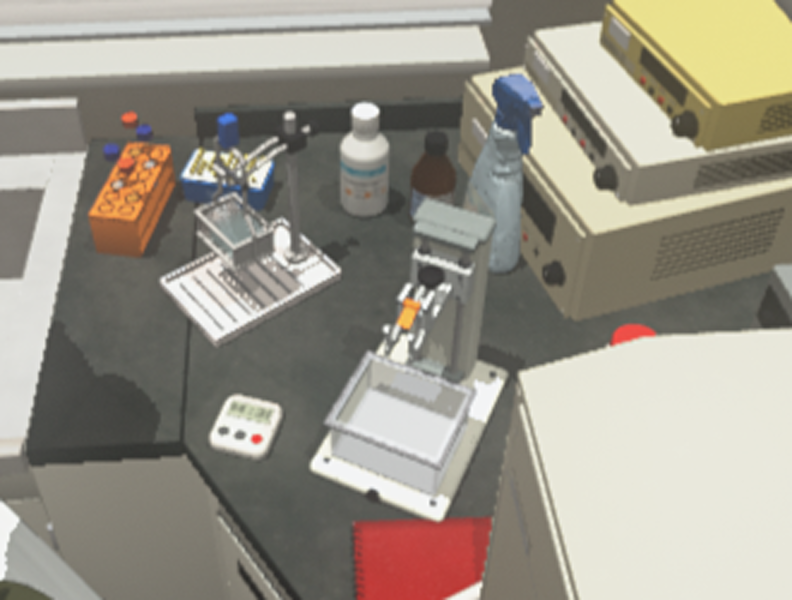

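View pics/top_c.png

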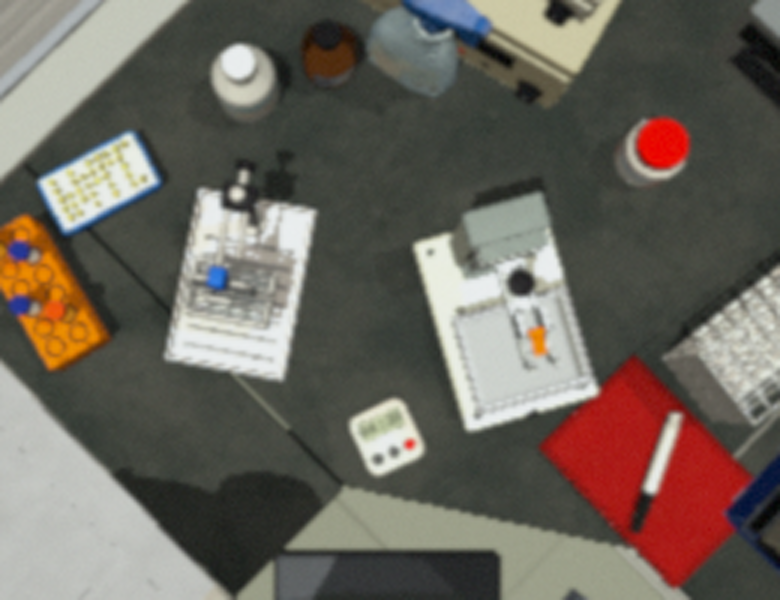

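The scene view shows the rack with its blue knob near crop (228,130), on a drip stand at the left. The stainer's orange latch is at (408,313) and its black knob at (430,275), with the timer in front between the two. In the top view the blue knob is at (216,277), the black knob at (520,282) and the latch at (538,340). The stand is yawed slightly negative and the stainer slightly positive. Next I'll measure these poses precisely.

```bash
cat > meas.py <<'E'
from h import *
def rect(P,n):
    r=cv2.minAreaRect((P[:,:2]*1000).astype(np.float32)); print(n,np.round(r[0]),np.round(r[1]),round(r[2],1),len(P))
for cam in ("scene","top"):
    img=cv2.imread(f"pics/{cam}0.png"); d=np.load(f"{cam}0.npy")
    v,u=np.mgrid[:384,:512]
    X=cloud(cam,np.where(d>0,d,1e-3),np.ones_like(d,bool)).reshape(384,512,3)
    hsv=cv2.cvtColor(img,cv2.COLOR_BGR2HSV); H,S,V=cv2.split(hsv)
    box=lambda x0,x1,y0,y1,z0,z1:(X[...,0]>x0)&(X[...,0]<x1)&(X[...,1]>y0)&(X[...,1]<y1)&(X[...,2]>z0)&(X[...,2]<z1)
    m=box(.4,.62,.08,.27,.215,.30)&(H>95)&(H<130)&(S>120)
    print(cam,"blue",m.sum(),np.round(X[m].mean(0),4),np.round(X[m].min(0),3),np.round(X[m].max(0),3))
    print("  pix",u[m].mean(),v[m].mean())
    m=box(.4,.7,-.2,0,.15,.25)&(H<20)&(S>150); print(cam,"latch",m.sum(),np.round(X[m].mean(0),4),np.round(X[m].min(0),3),np.round(X[m].max(0),3))
    m=box(.5,.6,-.16,-.05,.18,.235)&(V<70); print(cam,"black",m.sum(),np.round(np.median(X[m],0),4),np.round(X[m].min(0),3),np.round(X[m].max(0),3),u[m].mean(),v[m].mean())
    m=box(.35,.72,.05,.3,.004,.03)&(S<40)&(V>120); rect(X[m],cam+" tray")
    m=box(.35,.72,-.25,.02,.004,.03)&(S<40)&(V>110); rect(X[m],cam+" base")
    m=box(.35,.6,-.25,.02,.066,.082); rect(X[m],cam+" rim")
    m=box(.5,.7,-.25,.02,.225,.25); rect(X[m],cam+" coltop")
    m=box(.4,.58,-.18,-.04,.16,.225); P=X[m]; rect(P,cam+" arm"); 
    c=P[:,:2].mean(0); w,V_=np.linalg.eigh(np.cov((P[:,:2]-c).T)); a=V_[:,1]*np.sign(V_[0,1]); print("  armaxis",np.round(c,4),np.degrees(np.arctan2(a[1],a[0])))
    m=box(.4,.7,.08,.27,.19,.216); rect(X[m],cam+" hook/bail")
E
python3 meas.py
```

```text
scene blue 24 [0.5287 0.1766 0.2608] [0.52  0.17  0.258] [0.538 0.186 0.263]
  pix 204.20833333333334 159.54166666666666
scene latch 38 [ 0.4736 -0.1226  0.2085] [ 0.458 -0.131  0.197] [ 0.482 -0.11   0.215]
scene black 70 [ 0.523  -0.1096  0.2084] [ 0.513 -0.121  0.204] [ 0.54  -0.097  0.211] 288.9714285714286 224.77142857142857
scene tray [504. 174.] [305. 200.] 11.0 1109
scene base [484. -71.] [224. 247.] 16.0 2489
scene rim [ 502. -115.] [183. 127.] 15.3 704
scene coltop [575. -96.] [53. 79.] 15.6 502
scene arm [ 507. -114.] [134.  75.] 14.9 990
  armaxis [ 0.5231 -0.114 ] 11.682440211182954
scene hook/bail [579. 174.] [ 61. 140.] 87.7 242
top blue 42 [0.5272 0.1789 0.2615] [0.518 0.172 0.238] [0.536 0.187 0.269]
  pix 202.11904761904762 212.28571428571428
top latch 30 [ 0.4709 -0.1211  0.209 ] [ 0.46  -0.127  0.201] [ 0.482 -0.115  0.216]
top black 44 [ 0.5254 -0.1051  0.21  ] [ 0.517 -0.117  0.205] [ 0.537 -0.096  0.215] 303.27272727272725 213.8409090909091
top tray [503. 170.] [309. 188.] 11.5 1297
top base [486. -71.] [225. 242.] 15.6 1844
top rim [ 504. -111.] [186. 127.] 14.9 367
top coltop [576. -92.] [51. 81.] 14.8 480
top arm [ 521. -111.] [157.  65.] 25.9 424
  armaxis [ 0.5099 -0.1054] 23.17532584728005
top hook/bail [575. 165.] [ 56. 139.] 72.3 217
```

```bash
cat >> h.py <<'E'
def down(psi): # tool pointing down, tool y along the yawed y axis
    a=np.pi/2+psi/2; return [0,float(np.cos(a)),float(np.sin(a)),0]
def wrist_ray(uv,T=None):
    c=vision.camera_info("wrist"); K=np.array(c["mtx"]); p=(np.array(uv)-K[:2,2])
    f=K[0,0]; r=np.hypot(*p); th=r/f; n=p/max(r,1e-9)
    return np.array([n[0]*np.sin(th),n[1]*np.sin(th),np.cos(th)])
def tool_T(s):
    from scipy.spatial.transform import Rotation as Ro
    q=s["eef_rot"]; T=np.eye(4); T[:3,:3]=Ro.from_quat([q[1],q[2],q[3],q[0]]).as_matrix(); T[:3,3]=s["tcp_pos"]; return T
def wrist_X(T,uv,d): # d along optical axis
    c=vision.camera_info("wrist"); r=wrist_ray(uv); p=r/r[2]*d
    return (T@np.array(c["hand_eye"])@np.append(p,1))[:3]
def wrist_at(T,uv,z): # intersect ray with a height
    c=vision.camera_info("wrist"); M=T@np.array(c["hand_eye"]); o=M[:3,3]; r=M[:3,:3]@wrist_ray(uv); return o+r*(z-o[2])/r[2]
def wrist_px(T,X):
    c=vision.camera_info("wrist"); M=np.linalg.inv(T@np.array(c["hand_eye"])); p=M[:3,:3]@np.array(X)+M[:3,3]
    th=np.arctan2(np.hypot(p[0],p[1]),p[2]); n=p[:2]/np.hypot(p[0],p[1]); K=np.array(c["mtx"]); return K[:2,2]+K[0,0]*th*n
E
python3 - <<'E'
from h import *
c=vision.camera_info("wrist"); print(np.round(c["mtx"],1).tolist(),np.round(c["hand_eye"],3).tolist())
psi=np.radians(-11)
ctrl.movel([0.15,0.58,0.40],max_speed=0.3)
ctrl.movel([0.11,0.41,0.46],max_speed=0.3)
print(get_state()["qpos"].round(2) if hasattr(get_state()["qpos"],'round') else get_state()["qpos"], get_state()["time"])
print([ctrl.ik(p,down(psi)) for p in ([.3,.29,.46],[.46,.19,.40],[.528,.178,.245])])
ctrl.movep([.3,.29,.46],down(psi))
ctrl.movep([.44,.19,.40],down(psi))
s=get_state(); img,d=vision.grab_frame("wrist"); cv2.imwrite("pics/w1.png",img); np.save("w1.npy",d); np.save("w1T.npy",tool_T(s))
print(s["time"],s["qpos"],s["tcp_pos"])
E
```

```text
[[297.3, 0.0, 254.7], [0.0, 297.3, 191.5], [0.0, 0.0, 1.0]] [[0.0, -0.957, -0.29, 0.074], [1.0, 0.0, -0.0, 0.0], [0.0, -0.29, 0.957, -0.142], [0.0, 0.0, 0.0, 1.0]]
[-1.15  0.08 -0.24  1.5   0.02  1.57 -0.07] 2.7833
[array([-8.13608676e-01,  5.98020782e-02, -1.47122282e-02,  1.51528205e+00,
        8.79273949e-04,  1.56651498e+00,  5.50511737e-01]), array([-0.61012583,  0.21042302,  0.22188224,  1.49887431, -0.04639436,
        1.43745019,  0.99199895]), array([-0.56128072,  0.39804961,  0.28422135,  1.66465321, -0.12249379,
        1.0963743 ,  1.136761  ])]
4.4417 [-0.58670562  0.17663052  0.15673334  1.53878075 -0.02868302  1.42871963
  0.95288183] [0.43927472 0.19180482 0.39996845]
```

View pics/w1.png

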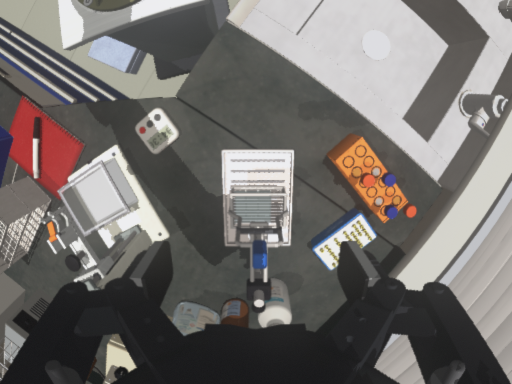

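The wrist view shows the tray at (222–293, 150–246), squared to the image, and the blue knob at about (260,252). The stainer is at the left, with its latch at (52,232).

```bash
python3 - <<'E'
from h import *
img=cv2.imread("pics/w1.png"); d=np.load("w1.npy"); T=np.load("w1T.npy")
H,S,V=cv2.split(cv2.cvtColor(img,cv2.COLOR_BGR2HSV)); v,u=np.mgrid[:384,:512]
b=(H>100)&(H<130)&(S>120)&(u>235)&(u<285)&(v>230)&(v<290)
P=np.array([wrist_X(T,(x,y),d[y,x]) for y,x in zip(v[b],u[b]) if d[y,x]>0])
print("knob",b.sum(),P.mean(0).round(4),P.min(0).round(3),P.max(0).round(3))
top=P[P[:,2]>P[:,2].max()-.008]; print("top face",len(top),top.mean(0).round(4), top.min(0).round(3),top.max(0).round(3))
# tray: white low pixels
w=(S<60)&(V>110)&(u>200)&(u<310)&(v>140)&(v<260)&(d>0)
Q=np.array([wrist_X(T,(x,y),d[y,x]) for y,x in zip(v[w],u[w])]); Q=Q[(Q[:,2]<.03)&(Q[:,2]>.003)]
r=cv2.minAreaRect((Q[:,:2]*1000).astype(np.float32)); print("tray",r,len(Q))
# generic stainer parts
w=(u<180)&(v>130)&(d>0)
Y=np.array([wrist_X(T,(x,y),d[y,x]) for y,x in zip(v[w],u[w])]); c=img[w]
np.save("w1cloud.npy",np.hstack([Y,c]))
h=cv2.cvtColor(c[None],cv2.COLOR_BGR2HSV)[0].astype(int)
m=(h[:,0]<20)&(h[:,1]>150)&(Y[:,2]>.15); print("latch",m.sum(),Y[m].mean(0).round(4),Y[m].min(0).round(3),Y[m].max(0).round(3))
m=(h[:,2]<60)&(abs(Y[:,0]-.524)<.03)&(abs(Y[:,1]+.107)<.03)&(Y[:,2]>.18)&(Y[:,2]<.235); print("black",m.sum(),Y[m].mean(0).round(4),Y[m].min(0).round(3),Y[m].max(0).round(3))
m=(abs(Y[:,2]-.074)<.006)&(abs(Y[:,0]-.48)<.1)&(abs(Y[:,1]+.115)<.1); print("rim",cv2.minAreaRect((Y[m,:2]*1000).astype(np.float32)),m.sum())
for n in ("dip_seat","dip_knob","rack_knob","hook_seat"):
    r=models.recognise("wrist",n); print(n,[(round(q["p"],2),np.round(q["point"]).tolist()) for q in r[:2]])
E
```

```text
knob 202 [0.5267 0.1812 0.2618] [0.518 0.173 0.247] [0.537 0.189 0.264]
top face 192 [0.527  0.1809 0.2622] [0.518 0.173 0.259] [0.537 0.189 0.264]Traceback (most recent call last):
  File "<stdin>", line 10, in <module>
  File "h.py", line 24, in wrist_X
    c=vision.camera_info("wrist"); r=wrist_ray(uv); p=r/r[2]*d
                                     ~~~~~~~~~^^^^
  File "h.py", line 17, in wrist_ray
    c=vision.camera_info("wrist"); K=np.array(c["mtx"]); p=(np.array(uv)-K[:2,2])
ValueError: time passes only in moves, steps and waits
```

```bash
sed -i 's/vision.camera_info("wrist")/CW/g; s/^def world/CW=vision.camera_info("wrist")\ndef world/' h.py; python3 - <<'E'
from h import *
img=cv2.imread("pics/w1.png"); d=np.load("w1.npy"); T=np.load("w1T.npy")
H,S,V=cv2.split(cv2.cvtColor(img,cv2.COLOR_BGR2HSV)); v,u=np.mgrid[:384,:512]
w=(S<60)&(V>150)&(u>210)&(u<300)&(v>140)&(v<256)&(d>0)
k,lab,st,_=cv2.connectedComponentsWithStats(w.astype(np.uint8)); 
Q=np.array([wrist_X(T,(x,y),d[y,x]) for y,x in zip(v[w],u[w])]); Q=Q[(Q[:,2]<.03)&(Q[:,2]>.003)]
print("tray",cv2.minAreaRect((Q[:,:2]*1000).astype(np.float32)),len(Q))
for a in np.radians(np.arange(-16,-5,1)):
    R=np.array([[np.cos(a),np.sin(a)],[-np.sin(a),np.cos(a)]]); q=Q[:,:2]@R.T; print(round(np.degrees(a)),np.ptp(np.percentile(q,[1,99],axis=0),axis=0).round(4),end="; ")
print()
w=(u<180)&(v>130)&(d>0)
Y=np.array([wrist_X(T,(x,y),d[y,x]) for y,x in zip(v[w],u[w])]); c=img[w]
h=cv2.cvtColor(c[None],cv2.COLOR_BGR2HSV)[0].astype(int)
m=(h[:,0]<20)&(h[:,1]>150)&(Y[:,2]>.15); print("latch",m.sum(),Y[m].mean(0).round(4),Y[m].min(0).round(3),Y[m].max(0).round(3))
m=(h[:,2]<60)&(abs(Y[:,0]-.524)<.03)&(abs(Y[:,1]+.107)<.03)&(Y[:,2]>.18)&(Y[:,2]<.235); print("black",m.sum(),Y[m].mean(0).round(4),Y[m].min(0).round(3),Y[m].max(0).round(3))
m=(abs(Y[:,2]-.074)<.006)&(abs(Y[:,0]-.48)<.1)&(abs(Y[:,1]+.115)<.1); print("rim",cv2.minAreaRect((Y[m,:2]*1000).astype(np.float32)),m.sum())
E
```

```text
tray ((540.706787109375, 177.72024536132812), (130.37673950195312, 189.85342407226562), 79.22129821777344) 3308
-16 [0.1843 0.1377]; -15 [0.1842 0.1355]; -14 [0.1838 0.1334]; -13 [0.1836 0.1318]; -12 [0.1835 0.13  ]; -11 [0.1843 0.1283]; -10 [0.1847 0.1278]; -9 [0.1853 0.1283]; -8 [0.1862 0.1289]; -7 [0.1875 0.1301]; -6 [0.1886 0.1319]; 
latch 109 [ 0.4701 -0.1201  0.208 ] [ 0.457 -0.129  0.201] [ 0.484 -0.111  0.215]
black 190 [ 0.5238 -0.1023  0.2085] [ 0.512 -0.117  0.203] [ 0.537 -0.091  0.212]
rim ((500.9667053222656, -111.94502258300781), (181.49020385742188, 127.73103332519531), 15.112761497497559) 1035
```

```bash
python3 - <<'E'
from h import *
psi=np.radians(-10.8); q=down(psi)
ctrl.movep([.527,.1805,.31],q)
ctrl.movel([.527,.1805,.231],max_speed=0.12)
print(get_state()["contact_force"])
ctrl.close_gripper(80); s=get_state(); print(s["width"],s["gripper_force"],s["contact_force"],s["tcp_pos"],s["time"])
ctrl.movel([.527,.1805,.276],max_speed=0.08); s=get_state(); print(s["width"],s["contact_force"],s["wrist_torque"],s["tcp_pos"],s["time"])
ex=np.array([np.cos(psi),np.sin(psi),0])
ctrl.movel(np.array([.527,.1805,.276])-.10*ex,max_speed=0.15)
s=get_state(); print(s["width"],s["contact_force"],s["wrist_torque"],s["tcp_pos"],s["time"])
img,d=vision.grab_frame("scene"); cv2.imwrite("pics/s2.png",cv2.resize(img[110:310,110:340],None,fx=3,fy=3))
wi,wd=vision.grab_frame("wrist"); cv2.imwrite("pics/w2.png",wi); np.save("w2.npy",wd)
E
```

```text
[ 0.40477555 -0.28808928  0.54925196]
0.014875918742847567 78.3165442943573 [-0.27578854 -1.39862574  1.39160762] [0.52720492 0.18032138 0.23113347] 6.5083
0.014807940402080298 [-1.11153568 -0.08988659 -2.36661753] [ 0.00147319 -0.01669346  0.05360894] [0.52665358 0.18047205 0.27552536] 7.225
0.0145105592158695 [ 0.60016512 -0.45291233 -2.10351195] [-0.04537248 -0.00213572  0.04143623] [0.42968209 0.19904703 0.27611912] 8.0417
```

View pics/s2.png

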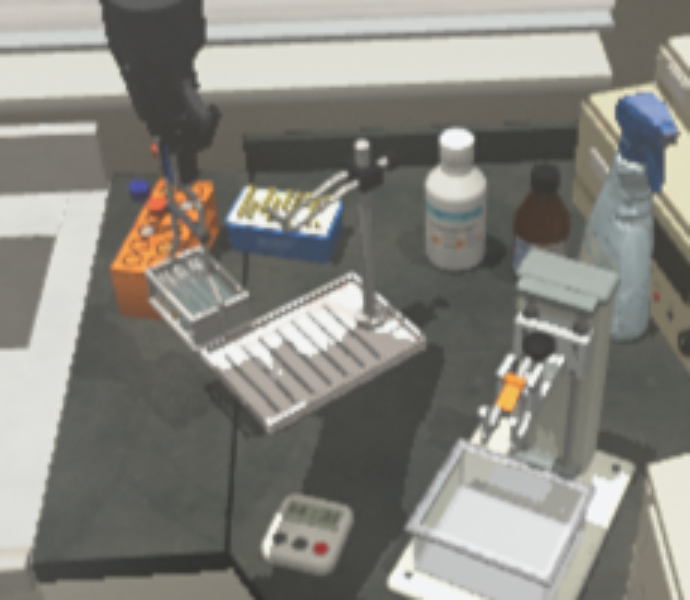

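View pics/w2.png

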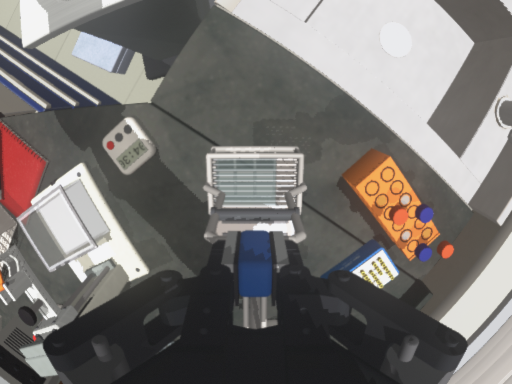

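The rack is off the hook, upright and aligned in the grip (blue knob at about (255,262) in the wrist view). Next I'll carry it beside the stainer for a close look at the arm hook.

```bash
python3 - <<'E'
from h import *
psi=np.radians(15.1); q=down(psi)
ctrl.movep([.42,.05,.33],q); ctrl.pause(.2)
s=get_state(); T=tool_T(s); print(s["time"],s["tcp_pos"],s["eef_rot"],s["contact_force"],s["width"])
img,d=vision.grab_frame("wrist"); cv2.imwrite("pics/w3full.png",img); np.save("w3.npy",d); np.save("w3T.npy",T)
cv2.imwrite("pics/w3.png",cv2.resize(img[130:380,0:260],None,fx=2.4,fy=2.4,interpolation=cv2.INTER_CUBIC))
v,u=np.mgrid[:384,:512]; w=(u<260)&(v>120)&(d>0)
Y=np.array([wrist_X(T,(x,y),d[y,x]) for y,x in zip(v[w],u[w])]); c=img[w]
h=cv2.cvtColor(c[None],cv2.COLOR_BGR2HSV)[0].astype(int)
pr=lambda n,m:print(n,m.sum(),Y[m].mean(0).round(4),Y[m].min(0).round(3),Y[m].max(0).round(3))
m=(h[:,0]<20)&(h[:,1]>150)&(Y[:,2]>.15)&(Y[:,2]<.25); pr("latch",m)
m=(h[:,2]<60)&(abs(Y[:,0]-.524)<.03)&(abs(Y[:,1]+.107)<.03)&(Y[:,2]>.18)&(Y[:,2]<.235); pr("black",m); 
z=Y[m][:,2]; print(np.histogram(z,bins=np.arange(.195,.225,.002)))
np.save("w3c.npy",np.hstack([Y,c,np.c_[u[w],v[w]]]))
m=(abs(Y[:,2]-.074)<.006)&(abs(Y[:,0]-.48)<.1)&(abs(Y[:,1]+.115)<.1); print("rim",cv2.minAreaRect((Y[m,:2]*1000).astype(np.float32)),m.sum())
E
```

```text
9.0833 [0.42003744 0.05126179 0.32940416] [-5.60922186e-04 -1.32206036e-01  9.91222098e-01  5.18385895e-05] [ 0.74343579  0.74987992 -1.47815464] 0.014702087615711597
latch 276 [ 0.47   -0.1206  0.208 ] [ 0.457 -0.13   0.2  ] [ 0.483 -0.11   0.215]
black 66 [ 0.5185 -0.1004  0.2064] [ 0.512 -0.114  0.202] [ 0.535 -0.092  0.21 ]
(array([ 0,  0,  0,  2, 15, 22, 21,  6,  0,  0,  0,  0,  0,  0]), array([0.195, 0.197, 0.199, 0.201, 0.203, 0.205, 0.207, 0.209, 0.211,
       0.213, 0.215, 0.217, 0.219, 0.221, 0.223]))
rim ((501.4782409667969, -112.73491668701172), (182.0579376220703, 128.24069213867188), 14.990851402282715) 1754
```

View pics/w3.png

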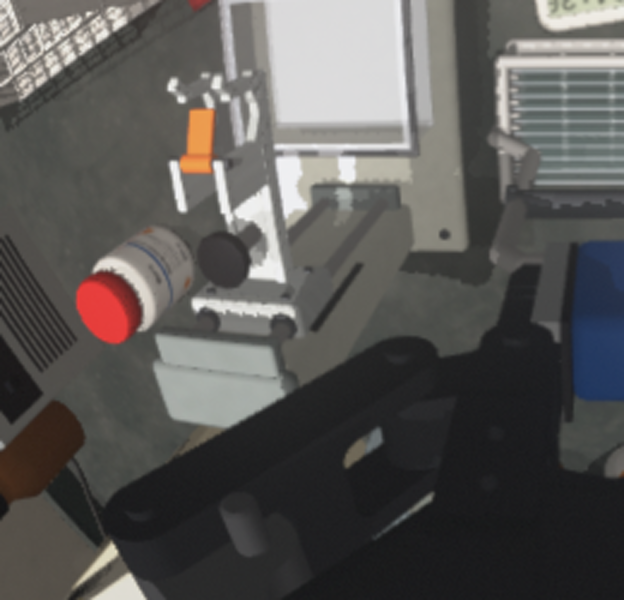

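The close view shows the hook's front tips at crop (190,85), the latch from (202,110) to its hinge at (197,165), and the black knob's top at (222,258). I'll fit the seat from the depth profile along the arm.

```bash
python3 - <<'E'
from h import *
A=np.load("w3c.npy"); Y=A[:,:3]; uv=A[:,6:]; psi=np.radians(15.1); c=np.array([.466,-.1205])
R=np.array([[np.cos(psi),np.sin(psi)],[-np.sin(psi),np.cos(psi)]]); q=(Y[:,:2]-c)@R.T
m=(abs(q[:,1])<.02)&(q[:,0]>-.04)&(q[:,0]<.085)&(Y[:,2]>.15)
for x in np.arange(-.036,.085,.004):
    k=m&(abs(q[:,0]-x)<.002)
    if k.sum(): print(round(x,3),k.sum(),"z95 %.4f med %.4f  y %.4f..%.4f"%(np.percentile(Y[k,2],95),np.median(Y[k,2]),q[k,1].min(),q[k,1].max()))
V=A[:,3:6].max(1)
k=(V<90)&(np.hypot(uv[:,0]-92.5,uv[:,1]-237.5)<11); print("knob",k.sum(),Y[k].mean(0),np.percentile(Y[k,2],[5,25,50,75,95]),q[k].mean(0),q[k].min(0),q[k].max(0))
k=(Y[:,2]>.222)&(Y[:,2]<.26)&(Y[:,0]>.5)&(Y[:,1]<0); print("coltop",np.percentile(Y[k,2],[5,50,95]),cv2.minAreaRect((Y[k,:2]*1000).astype(np.float32)))
k=(abs(Y[:,2]-.074)<.004)&(q[:,0]<.06)&(abs(q[:,1])<.09); print("rim", np.percentile(Y[k,2],[10,50,90]),np.percentile(q[k],[1,99],axis=0),k.sum())
T=np.load("w3T.npy"); print(wrist_at(T,(92.5,237.5),.212))
E
```

```text
-0.024 20 z95 0.2051 med 0.2037  y -0.0158..0.0130
-0.02 126 z95 0.2063 med 0.1923  y -0.0164..0.0139
-0.016 126 z95 0.2021 med 0.1886  y -0.0146..0.0137
-0.012 73 z95 0.1995 med 0.1784  y -0.0165..0.0136
-0.008 92 z95 0.2032 med 0.1775  y -0.0156..0.0133
-0.004 98 z95 0.2049 med 0.1751  y -0.0159..0.0136
-0.0 95 z95 0.2066 med 0.1756  y -0.0122..0.0143
0.004 103 z95 0.2086 med 0.1779  y -0.0120..0.0136
0.008 127 z95 0.2127 med 0.2070  y -0.0178..0.0134
0.012 217 z95 0.2143 med 0.2065  y -0.0179..0.0159
0.016 162 z95 0.2142 med 0.2025  y -0.0176..0.0147
0.02 142 z95 0.2138 med 0.1959  y -0.0154..0.0139
0.024 137 z95 0.2138 med 0.2002  y -0.0154..0.0139
0.028 156 z95 0.2140 med 0.1994  y -0.0159..0.0142
0.032 154 z95 0.2137 med 0.1990  y -0.0154..0.0142
0.036 34 z95 0.2043 med 0.1749  y -0.0163..0.0138
0.04 32 z95 0.1751 med 0.1731  y 0.0036..0.0138
0.044 46 z95 0.1748 med 0.1727  y -0.0025..0.0137
0.048 97 z95 0.2090 med 0.1734  y -0.0096..0.0143
0.052 147 z95 0.2097 med 0.1755  y -0.0147..0.0139
0.056 181 z95 0.2102 med 0.1828  y -0.0148..0.0144
0.06 147 z95 0.2108 med 0.1892  y -0.0143..0.0138
0.064 115 z95 0.2104 med 0.2076  y -0.0137..0.0143
0.068 92 z95 0.2102 med 0.2081  y -0.0123..0.0145
0.072 86 z95 0.2096 med 0.1738  y -0.0083..0.0140
0.076 49 z95 0.1754 med 0.1726  y -0.0051..0.0141
0.08 52 z95 0.1752 med 0.1725  y -0.0070..0.0139
0.084 42 z95 0.1752 med 0.1728  y -0.0082..0.0137
knob 381 [ 0.52498482 -0.10615732  0.20528734] [0.2035051  0.20801619 0.20912112 0.20975319 0.2106833 ] [ 0.06068456 -0.00151834] [ 0.04793094 -0.16885712] [0.18420837 0.01284728]
coltop [0.2240635  0.2336995  0.23586533] ((709.4569091796875, -157.44935607910156), (70.52387237548828, 378.604736328125), 65.88216400146484)
rim [0.07178635 0.07311566 0.07417274] [[-0.05426126 -0.06449721]
 [ 0.0529378   0.06193459]] 1538
[ 0.52054239 -0.10253667  0.212     ]
```

```bash
cat >> h.py <<'E'
PSI=np.radians(15.1); EX=np.array([np.cos(PSI),np.sin(PSI),0]); EY=np.array([-np.sin(PSI),np.cos(PSI),0])
SEAT=np.array([.4653,-.1217,.179]); PIN=.0461
def goto(x,z,y=0,v=.1,fix=True): # pin axis target in the stainer frame relative to the seat
    P=SEAT+x*EX+y*EY+[0,0,z+PIN]; ctrl.movel(P,max_speed=v)
def rep(n=""):
    s=get_state(); e=np.array(s["tcp_pos"])-SEAT-[0,0,PIN]; f=np.array(s["contact_force"])
    print(n,round(s["time"],2),"rel",np.round([e@EX,e@EY,e[2]],4),"F",np.round([f@EX,f@EY,f[2]],1),"M",np.round(s["wrist_torque"],2),"w",round(s["width"],4)); return s
E
python3 - <<'E'
from h import *
P=SEAT-.08*EX
ctrl.movel([.42,.05,.40],max_speed=.15)
ctrl.movel([P[0],P[1],.40],frame=down(PSI),max_speed=.15); rep("above")
goto(-.08,.0415,v=.12); ctrl.pause(.2); s=rep("front")
img,d=vision.grab_frame("scene"); cv2.imwrite("pics/s4.png",cv2.resize(img[150:350,200:400],None,fx=3,fy=3,interpolation=cv2.INTER_CUBIC)); np.save("s4.npy",d); cv2.imwrite("pics/s4full.png",img)
E
```

```text
above 11.2 rel [-0.0796  0.0006  0.1748] F [-0.1 -0.  -1.6] M [ 0.03  0.04 -0.03] w 0.0147
front 12.66 rel [-0.0798 -0.0001  0.0419] F [-0.1 -0.3 -1.7] M [-0.01 -0.04  0.01] w 0.0149
```

View pics/s4.png

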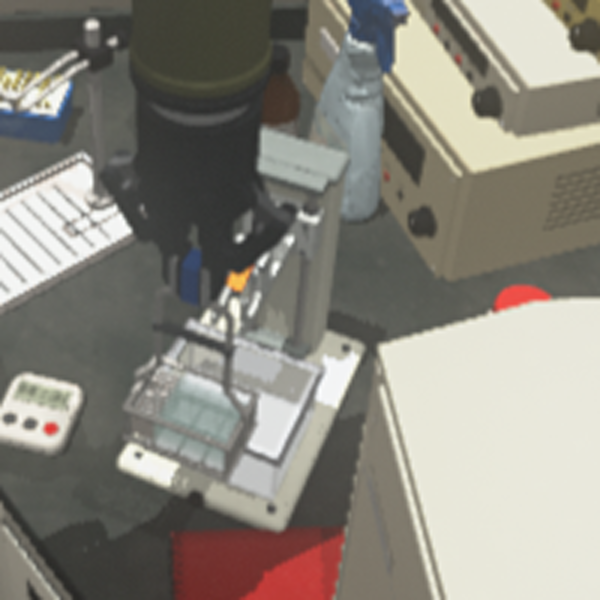

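The rack hangs upright in front of the arm, with its bail at about (195,340) facing the hook and the orange latch at (238,277). Now I'll move it in and push down in steps.

```bash
python3 - <<'E'
from h import *
for x in (-.04,-.02,0):
    goto(x,.0415,v=.06); s=rep("in")
    f=np.array(s["contact_force"])
    if abs(f@EX)>5 or abs(f@EY)>5: print("stop"); raise SystemExit
for z in (.034,.026,.02,.014,.008,.004,0):
    goto(0,z,v=.04); s=rep("down")
    if s["contact_force"][2]>12: print("hard"); break
ctrl.pause(.2); rep("end")
for cam in ("scene",):
    img,d=vision.grab_frame(cam); cv2.imwrite("pics/s5.png",cv2.resize(img[150:350,200:400],None,fx=3,fy=3,interpolation=cv2.INTER_CUBIC))
E
```

```text
in 13.53 rel [-0.0403 -0.      0.0414] F [-0.7  0.9 -1.9] M [-0.02 -0.03  0.05] w 0.0147
in 14.01 rel [-0.0199  0.0001  0.0413] F [-0.   0.3 -1.3] M [0.03 0.01 0.02] w 0.0151
in 14.49 rel [0.0001 0.     0.0413] F [-0.6 -0.4 -2.5] M [0.01 0.04 0.03] w 0.0152
down 14.83 rel [-0.0004  0.0001  0.0337] F [ 0.6  0.7 -2.2] M [-0.04  0.   -0.01] w 0.0152
down 15.18 rel [-0.0004 -0.0001  0.0258] F [-0.8 -0.5 -0.7] M [-0.17  0.38 -0.01] w 0.0146
down 15.48 rel [-0.0006  0.0001  0.0196] F [-1.9  0.  -0.4] M [-0.28  0.56  0.02] w 0.0149
down 15.78 rel [-0.0006  0.0001  0.0135] F [-2.2 -0.3 -2. ] M [-0.27  0.62 -0.02] w 0.0148
down 16.08 rel [0.0003 0.0002 0.0077] F [ 0.4 -0.1 -2. ] M [-0.03  0.02  0.02] w 0.0152
down 16.33 rel [0.0001 0.0001 0.0038] F [ 0.4 -0.4 -1.2] M [-0.   -0.04 -0.06] w 0.015
down 16.58 rel [ 0.0001 -0.0001 -0.    ] F [ 0.  -0.3 -0.5] M [-0.05 -0.05 -0.06] w 0.0147
end 16.78 rel [-0.0001  0.     -0.    ] F [-0.4  0.1 -1.5] M [-0.02 -0.05  0.03] w 0.0148
```

View pics/s5.png

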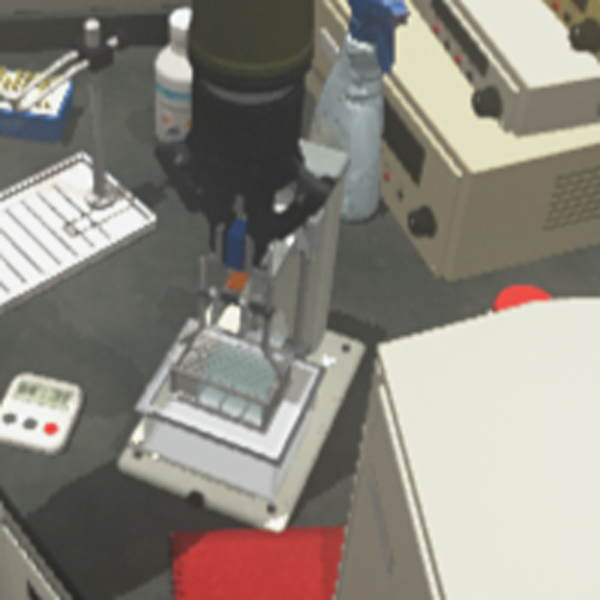

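The latch force rose between z=+26 and +14 mm and dropped away below +8 mm, so the pin has passed it. The picture shows the orange tongue above the pin at (238,280). Now I'll press the arm down to its stop.

```bash
python3 - <<'E'
from h import *
hit=False
for z in (-.004,-.008,-.016,-.024,-.032,-.038,-.042,-.044,-.046,-.048,-.050,-.052,-.054,-.056):
    goto(0,z,v=.04); s=rep("press")
    if s["contact_force"][2]>24: print("stop"); break
ctrl.pause(.3); rep("end")
img,d=vision.grab_frame("scene"); cv2.imwrite("pics/s6.png",cv2.resize(img[150:350,200:400],None,fx=3,fy=3,interpolation=cv2.INTER_CUBIC))
E
```

```text
press 17.08 rel [ 0.     -0.     -0.0038] F [0.4 1.3 2. ] M [ 0.04  0.19 -0.04] w 0.0148
press 17.33 rel [ 0.     -0.0001 -0.0078] F [-0.6 -0.1  3. ] M [ 0.08  0.33 -0.02] w 0.0148
press 17.68 rel [-0.    -0.    -0.016] F [-0.8  0.3  1.8] M [ 0.07  0.22 -0.  ] w 0.0151
press 18.03 rel [-0.      0.     -0.0241] F [-0.7 -0.2  2.4] M [-0.05  0.22  0.01] w 0.0148
press 18.38 rel [-0.     -0.     -0.0321] F [-0.2 -0.1  0.9] M [ 0.02  0.11 -0.04] w 0.0149
press 18.68 rel [-0.    -0.    -0.038] F [-0.8  0.1  2.4] M [ 0.    0.16 -0.03] w 0.0149
press 18.93 rel [ 0.    -0.    -0.042] F [-0.7  0.3  2.8] M [-0.04  0.2   0.  ] w 0.0151
press 19.18 rel [ 0.     -0.     -0.0438] F [-1.2  0.3  5.6] M [ 0.06  0.33 -0.02] w 0.0151
press 19.43 rel [ 0.0001 -0.0001 -0.0457] F [-1.3  0.7  6.3] M [0.09 0.37 0.02] w 0.0148
press 19.68 rel [ 0.0001 -0.0001 -0.0475] F [-2.1  0.8  7.9] M [0.11 0.53 0.01] w 0.0148
press 19.93 rel [ 0.0003 -0.0002 -0.048 ] F [-5.1  4.1 26. ] M [ 0.52  1.77 -0.04] w 0.0151
stop
end 20.23 rel [ 0.0003 -0.0003 -0.0479] F [-5.8  3.  25. ] M [ 0.52  1.8  -0.01] w 0.0143
```

The arm bottomed at −47.9 mm with 25 N, which matches carriage 0.055. I'll ease off, release, back straight up and check.

```bash
python3 - <<'E'
from h import *
goto(0,-.0477,v=.02); rep("ease")
ctrl.ungrasp(); ctrl.pause(.2); rep("open")
goto(0,.03,v=.08); goto(0,.16,v=.15); 
goto(-.05,.2,y=.17,v=.2); ctrl.pause(.3); s=rep("away"); T=tool_T(s)
img,d=vision.grab_frame("scene"); a=cv2.resize(img[190:320,220:370],(460,400),interpolation=cv2.INTER_CUBIC)
w,wd=vision.grab_frame("wrist"); b=cv2.resize(w[100:300,0:170],(340,400),interpolation=cv2.INTER_CUBIC)
cv2.imwrite("pics/fin.png",np.hstack([a,b]))
v,u=np.mgrid[:384,:512]; m=(u<250)&(v>100)&(wd>0)
Y=np.array([wrist_X(T,(x,y),wd[y,x]) for y,x in zip(v[m],u[m])]); c=w[m].astype(int); q=Y[:,:2]-SEAT[:2]; qx=q@EX[:2]; qy=q@EY[:2]
k=(abs(qx-.062)<.008)&(abs(qy)<.008)&(c.max(1)<90); print("arm knob top",k.sum(),np.percentile(Y[k,2],[10,50,90]))
k=(c[:,0]>c[:,2]+60)&(abs(qx)<.04)&(abs(qy)<.04)&(Y[:,2]>.12); print("blue",k.sum(),qx[k].mean(),qy[k].mean(),Y[k,2].max())
k=(c[:,2]>c[:,0]+80)&(abs(qx)<.04)&(abs(qy)<.03)&(Y[:,2]>.1); print("latch",k.sum(),qx[k].min() if k.sum() else "",Y[k,2].min() if k.sum() else "",Y[k,2].max() if k.sum() else "")
E
```

```text
ease 20.55 rel [ 0.0003 -0.0001 -0.0475] F [-0.4  0.9  7. ] M [ 0.11  0.36 -0.04] w 0.0147
open 21.43 rel [-0.     -0.     -0.0477] F [-0.1  0.   0.5] M [-0.01 -0.02  0.06] w 0.0854
away 24.93 rel [-0.05    0.1695  0.1998] F [-0.3 -0.1  0.4] M [ 0.02 -0.05  0.  ] w 0.0856
arm knob top 106 [0.13341221 0.16185472 0.16307917]
blue 125 -0.0005666112241921397 0.0010473045600758082 0.21064887914660957
latch 31 -0.008002288873546407 0.15406494477139537 0.16613922393509234
```

View pics/fin.png

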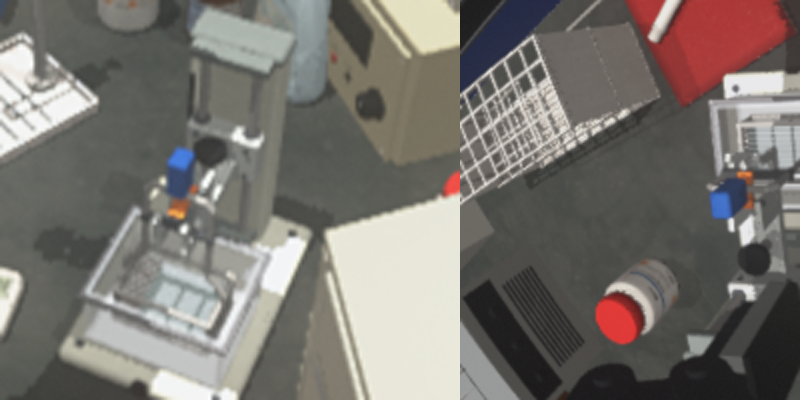

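The rack hangs upright in the bath with the orange latch over the pin at (178,207). The arm knob (0.163 m) and the rack's knob (0.211 m) are at their fully lowered heights, and the latch has the same slope it had when shut at the start.

```bash
python3 -c "
from station import ticket
print(ticket.close_job())"
```

```text
the job is handed in; nothing more can be done
None
```

The rack now hangs upright in the bath with its pin latched in the stainer's hook, the arm is fully lowered and the gripper is clear; I handed the job in after about 25 s of robot time, but the hand-in call returned no verdict.

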